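# Put the coffee scoops away in the hasped caddy

### The arm

A 6-joint arm with a two-finger parallel gripper is mounted at the origin on the work surface. World frame = base frame: x ahead of the robot, y to its left, z up, the work surface at z = 0. Lengths are in m, angles in degrees, forces in N, time in s.
With the tool pointing down it reaches from about 0.375 to 0.75 m from the base axis. Payload 9 kg.
Tool frame: the origin (TCP) lies where the fingers leave the gripper's body, on its centre line; the fingertips stand 73 mm ahead of it and the grasp point (between the pads) lies 54 mm ahead of it (robot.tip_reach is the distance from the TCP to the fingertips, in m); z points along the fingers, y is the direction in which the jaws open and shut (so a half turn about z gives the same grasp; the last joint's range is limited). The gripper opens to 85 mm and grips with 20 to 120 N. Pads are 22 mm wide; open, the fingers measure 114 mm over their backs; the gripper's body (76 mm by 85 mm) begins 54 mm behind the grasp point. The pads swing forward as they close: fully open they stand 13 mm farther back than shut.
Start: joints at [-76.243, 5.964, 5.575, 89.605, 0, 77.527], TCP at [0.265, -0.538, 0.304] pointing down, gripper open.
Joint ranges: [-171.21, 171.21], [-48.23, 106.86], [-62.78, 66.21], [-105.2, 120.99], [-86.42, 89.51], [-180, 180]. Speed limits (degrees/s): [127.2, 127.2, 147.25, 180, 180, 180].

### API

Orientations are given as [roll, pitch, yaw] about the fixed x, y, z axes, in that order (R = Rz(yaw) Ry(pitch) Rx(roll)).
In Python, from plant import robot gives the robot as it stands. Calls block until the motion is done:
- robot.move_pose(position, orientation): joint-space move of the TCP to a pose.
- robot.line_to(position, vel=0.15, rotation=None, guard=None): straight line of the TCP; rotation=None keeps the orientation; vel is the mean speed in m/s. With guard (N) it stops when the force on the tool has changed by that much, and returns True; else False.
- robot.goto_joints(angles): joint-space move.
- robot.set_gripper(opening): finger opening in m; the grip force is fixed at half the most; returns when the fingers have stopped.
- robot.pause(seconds).
- robot.ik(position, orientation): joint angles nearest the present ones, or None.
- robot.observe(): the state.
- robot.grab_frame(name): name is "side" or "top"; returns the picture (400x640x3 uint8, blue, green, red); there is no depth.
- robot.get_calibration(name): a dict with "vertical_fov" (degrees; the focal length in pixels is half the picture's height over the tangent of half this angle, whatever the lens; pixels are square), "cx", "cy" (the principal point, pixels), "k1" (the pictures are not rectified: a ray, as slopes to the right and down, at radius r is drawn at 1 + k1 r^2 times it, then the intrinsics apply), "rvec" (rotation vector, rad) and "tvec" (3), from world to camera coordinates, as OpenCV has them. Camera axes: x right, y down, z forward; pixel columns grow to the right and rows downward; lengths in m; the calibration is good to about 2 mm. A picture is of the moment at which its call begins. get_calibration takes no time and is no camera call.
A pose or a line that the arm cannot do raises robot.IKError and nothing moves.
- robot.job_done(): hands the job in, once; it reports no verdict.
The state is a dict: "time": time; "q": joint angles; "qvel": joint speeds; "joint_torque": joint torques, N m; "tool_pos": TCP position; "tcp_rot": TCP orientation; "ft_force": force on the tool from outside, world axes, zero at the start; "torque": the same for the moment, N m; "gripper_width": finger opening in m.
Only numpy, scipy, OpenCV 4.12 (cv2) and the standard library are available. Lean on these libraries where they do the work, as an engineer would, in place of code of your own. Each camera call takes 0.05 s, during which the arm holds its last target.

### The job

Put all the coffee scoops lying on the counter away in the caddy: throw the hasp off, open the lid wide, and stand every scoop in a compartment with its bowl down and ball end up (pinch it by the ball, lift it, ease your grip so that it swings to hang straight, clamp it again and lower it in). Then shut the lid fully and swing the hasp back down over its catch, leaving the mug and the sugar jar where they are.

Things in the scene. Friction and masses are not known exactly. Their poses are not given: they have to be found in the camera images.
- caddy: White caddy with wooden ends, fixed, 66 mm (x) by 246 mm (y). Origin: centre of its underside, on the counter; x runs from its front (hasp) to its back (lid hinge), z up. 4 compartments about 56 mm square centred at x 0, y -90, -30, 30, 90 mm; floor at z 6 mm. Front, back and dividers (5, 5, 4 mm thick) are 90 mm high; the two end walls, 142 mm high, carry the lid, so it is open between.
- lid (a joint): Angle of the flat wooden lid, rad: 0 shut, 2.4 wide open (leaning well back past upright). Hinge line along the caddy's y at caddy x +38, z 145 mm; its front edge rises up and back. Plate 70 x 246 x 6 mm, top at z 148 mm when shut. Stiff hinge (0.08 N m): stays where left.
- lid_knob (a point): Centre of the black ball knob on the lid, 20 mm diameter on an 8 mm stem that leans out over the front edge, to pinch for opening and shutting. Lid shut: at caddy x -37, y -75, z 175 mm (27 mm above the lid's top); 81 mm from the hinge line.
- hasp (a joint): Angle of the steel hasp, rad: 0 = down over the wire catch on the lid (fastened), 1.57 upright, 3.0 thrown over to the front (off). Hinge line along the caddy's y at caddy x -38, y 0, z 154 mm, on a post (8 x 16 mm) outside the front wall; swings up and to the front. Slightly stiff (0.025 N m): stays where left. The lid must not be lifted under it.
- hasp_knob (a point): Centre of the red ball at the free end of the hasp, 18 mm diameter, 49 mm from the hasp's hinge line; fastened it is at caddy x +10, y 0, z 162 mm, 14 mm above the lid's top.
- scoop1: Steel coffee scoop with a red ball end (may be absent): about 90 g, 128 mm long. Origin on its axis, midway; x points along the handle from the ball (x -49 mm) to the bowl (x +50 mm), z out of the bowl's mouth. It lies with its axis 14 mm above the counter. Handle 7 mm thick; bowl 30 mm across, 28 mm tall; heaviest at the bowl.
- scoop1_ball (a point): Centre of the smooth red ball, 28 mm diameter, at the handle end of scoop1. Gripped at 40 N or more the scoop keeps its angle. Eased off in steps of 0.1 to 0.4 mm it starts to swing below about 20 N, turning about the closing line, and hangs within about 10 degrees of vertical at 3 to 6 N; it drops out only when the pads let go (below about 1 N).
- scoop1_bowl (a point): Centre of the bowl of scoop1, 99 mm from the ball centre; the bowl's outermost edge is 15 mm farther.
- scoop2: Steel coffee scoop with a blue ball end (may be absent): about 90 g, 128 mm long. Origin on its axis, midway; x points along the handle from the ball (x -49 mm) to the bowl (x +50 mm), z out of the bowl's mouth. It lies with its axis 14 mm above the counter. Handle 7 mm thick; bowl 30 mm across, 28 mm tall; heaviest at the bowl.
- scoop2_ball (a point): Centre of the smooth blue ball, 28 mm diameter, at the handle end of scoop2. Gripped at 40 N or more the scoop keeps its angle. Eased off in steps of 0.1 to 0.4 mm it starts to swing below about 20 N, turning about the closing line, and hangs within about 10 degrees of vertical at 3 to 6 N; it drops out only when the pads let go (below about 1 N).
- scoop2_bowl (a point): Centre of the bowl of scoop2, 99 mm from the ball centre; the bowl's outermost edge is 15 mm farther.
- scoop3: Steel coffee scoop with a green ball end (may be absent): about 90 g, 128 mm long. Origin on its axis, midway; x points along the handle from the ball (x -49 mm) to the bowl (x +50 mm), z out of the bowl's mouth. It lies with its axis 14 mm above the counter. Handle 7 mm thick; bowl 30 mm across, 28 mm tall; heaviest at the bowl.
- scoop3_ball (a point): Centre of the smooth green ball, 28 mm diameter, at the handle end of scoop3. Gripped at 40 N or more the scoop keeps its angle. Eased off in steps of 0.1 to 0.4 mm it starts to swing below about 20 N, turning about the closing line, and hangs within about 10 degrees of vertical at 3 to 6 N; it drops out only when the pads let go (below about 1 N).
- scoop3_bowl (a point): Centre of the bowl of scoop3, 99 mm from the ball centre; the bowl's outermost edge is 15 mm farther.
- scoop4: Steel coffee scoop with a yellow ball end (may be absent): about 90 g, 128 mm long. Origin on its axis, midway; x points along the handle from the ball (x -49 mm) to the bowl (x +50 mm), z out of the bowl's mouth. It lies with its axis 14 mm above the counter. Handle 7 mm thick; bowl 30 mm across, 28 mm tall; heaviest at the bowl.
- scoop4_ball (a point): Centre of the smooth yellow ball, 28 mm diameter, at the handle end of scoop4. Gripped at 40 N or more the scoop keeps its angle. Eased off in steps of 0.1 to 0.4 mm it starts to swing below about 20 N, turning about the closing line, and hangs within about 10 degrees of vertical at 3 to 6 N; it drops out only when the pads let go (below about 1 N).
- scoop4_bowl (a point): Centre of the bowl of scoop4, 99 mm from the ball centre; the bowl's outermost edge is 15 mm farther.
- mug: White mug, 72 mm across, 75 mm tall, bystander. Origin: centre of its underside.
- jar: Glass sugar jar with a wooden cap, 68 mm across, 100 mm tall, bystander. Origin: centre of its underside.

How it is judged (in metres and radians):
On the way, in this order (a step that is already met when the one before it is completed fails the run):
1. the hasp is thrown off, past upright (value of joint hasp above 1.7 rad), for 0.2 s.
2. the lid is opened wide (value of joint lid above 1.4 rad), for 0.2 s.
3. every scoop stands in the caddy, bowl down, with the lid still open (x of scoop1_bowl in the frame of caddy between -0.033 and 0.033 m and y of scoop1_bowl in the frame of caddy between -0.12 and 0.12 m and z of each of scoop1_bowl, scoop2_bowl, scoop3_bowl, scoop4_bowl in the frame of caddy below 0.035 m and z of each of scoop1_ball, scoop2_ball, scoop3_ball, scoop4_ball in the frame of caddy above 0.105 m and x of scoop2_bowl in the frame of caddy between -0.033 and 0.033 m and y of scoop2_bowl in the frame of caddy between -0.12 and 0.12 m and x of scoop3_bowl in the frame of caddy between -0.033 and 0.033 m and y of scoop3_bowl in the frame of caddy between -0.12 and 0.12 m and x of scoop4_bowl in the frame of caddy between -0.033 and 0.033 m and y of scoop4_bowl in the frame of caddy between -0.12 and 0.12 m and value of joint lid above 1.2 rad), for 0.3 s.
4. the lid is shut (value of joint lid below 0.07 rad), for 0.2 s.
5. the hasp is swung back over the catch (value of joint hasp below 0.15 rad), for 0.2 s.
At the end, for the whole second after the job is handed in: Every scoop stands at rest in a compartment of the caddy, its bowl on or near the floor (bowl centre lower than 35 mm) and its ball higher than 105 mm (leaning less than about 30 degrees); the lid is shut (below 0.07 rad) and the hasp lies over its catch (below 0.15 rad) (x of scoop1_bowl in the frame of caddy between -0.033 and 0.033 m and y of scoop1_bowl in the frame of caddy between -0.12 and 0.12 m and z of each of scoop1_bowl, scoop2_bowl, scoop3_bowl, scoop4_bowl in the frame of caddy below 0.035 m and z of each of scoop1_ball, scoop2_ball, scoop3_ball, scoop4_ball in the frame of caddy above 0.105 m and x of scoop2_bowl in the frame of caddy between -0.033 and 0.033 m and y of scoop2_bowl in the frame of caddy between -0.12 and 0.12 m and x of scoop3_bowl in the frame of caddy between -0.033 and 0.033 m and y of scoop3_bowl in the frame of caddy between -0.12 and 0.12 m and x of scoop4_bowl in the frame of caddy between -0.033 and 0.033 m and y of scoop4_bowl in the frame of caddy between -0.12 and 0.12 m and value of joint lid below 0.07 rad and value of joint hasp below 0.15 rad and linear speed of each of scoop1, scoop2, scoop3, scoop4 below 0.05 m/s); the robot touches nothing.
It fails at once if the lid is lifted while the hasp is still over it (value of joint lid above 0.2 rad and value of joint hasp below 0.8 rad).
It fails at once if the mug or the sugar jar is disturbed (distance of any of mug, jar from where it was at the start of the episode above 0.03 m).
Of scoop1, scoop2, scoop3, scoop4 only 2 to 4 are there at a start; the rules pass over those that are not, and their reading is None.
At some moment in a run one of scoop1, scoop2, scoop3, scoop4 may be knocked a few centimetres aside while the robot is not near it.
It also fails if it takes over 210 s, if anything falls off the work surface, if the arm or the gripper's body presses on something with over 40 N, if the wrist force passes 120 N, or if a joint passes its speed limit or range.

## Working session

There is one attempt and no reset: what is moved stays moved. The work goes in short steps, each a Python script; the robot and the scene stay as the last script left them, time stands still between calls to the robot, and variables do not carry over. Pictures are saved under pics/ and viewed, and the job is handed in when it is done.

```bash
ls; mkdir -p pics; python3 - <<'E'
from plant import robot
import cv2
for n in("side","top"):
    cv2.imwrite(f"pics/{n}0.png",robot.grab_frame(n)); print(n,robot.get_calibration(n))
print(robot.observe(),robot.tip_reach)
E
```

```text
pics
side {'vertical_fov': 47.04402018601528, 'cx': 317.6317242560275, 'cy': 202.31291880298184, 'k1': -0.04558330305690592, 'rvec': array([ 2.29142641, -0.13249839,  0.05247871]), 'tvec': array([-0.59715819,  0.12812727,  1.0577692 ])}
top {'vertical_fov': 57.4026315016923, 'cx': 316.2403491933354, 'cy': 198.5237468354026, 'k1': -0.06759317134291364, 'rvec': array([ 2.17316333, -2.16124479,  0.0972027 ]), 'tvec': array([-0.02309109,  0.60770561,  0.90618608])}
{'time': 0.1, 'q': array([-7.62444467e+01,  5.99732085e+00,  5.53074620e+00,  8.96036961e+01,
       -5.70265786e-04,  7.75243159e+01]), 'qvel': array([-0.00878911, -0.0691362 ,  0.20811361, -0.02558962,  0.05103544,
        0.0826068 ]), 'joint_torque': array([ 8.26036819e-03, -5.58211577e+01,  5.04716206e+01,  1.33147501e-02,
       -2.82026513e-04, -2.25668128e-05]), 'tool_pos': array([ 0.26512931, -0.53800751,  0.30317093]), 'tcp_rot': array([-1.79931265e+02, -1.46234473e-02,  2.62312289e+01]), 'ft_force': array([0.11835334, 0.26016248, 0.11969165]), 'torque': array([ 0.04035416, -0.01092987,  0.00328117]), 'gripper_width': 0.08530639091353147} 0.0726
```

View pics/side0.png

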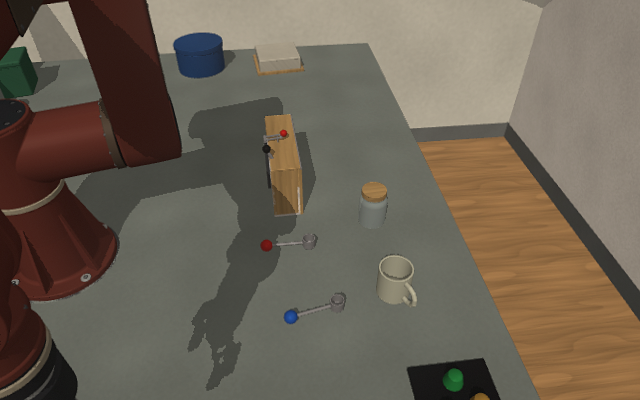

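View pics/top0.png

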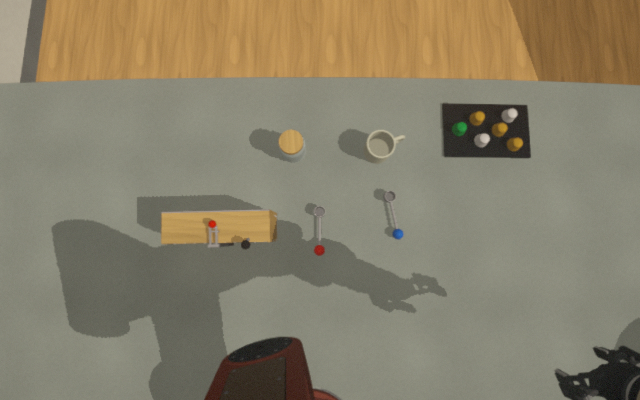

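The side and top views agree. Red scoop: ball at top (319,250), bowl (319,211). Blue scoop: ball (398,233), bowl (390,196). The caddy is at top (218,226) with its red hasp knob at (212,224) and black knob at (245,244). There are no other scoops; the tray at the right holds distractors.

```bash
cat > h.py <<'E'
import numpy as np, cv2
from plant import robot
from scipy.spatial.transform import Rotation as R
C={}
for n in("side","top"):
    c=robot.get_calibration(n); f=200/np.tan(np.radians(c['vertical_fov'])/2)
    Rm=cv2.Rodrigues(c['rvec'])[0]; C[n]=(c,f,Rm,-Rm.T@c['tvec'])
def ray(n,px):
    c,f,Rm,o=C[n]
    K=np.array([[f,0,c['cx']],[0,f,c['cy']],[0,0,1.]])
    u=cv2.undistortPoints(np.array([[px]],float),K,np.array([c['k1'],0,0,0.]))[0,0]
    d=Rm.T@np.array([u[0],u[1],1]); return o,d/np.linalg.norm(d)
def onz(n,px,z):
    o,d=ray(n,px); return o+d*(z-o[2])/d[2]
def tri(ps,pt):
    A=np.zeros((3,3));b=np.zeros(3);L=[]
    for n,p in(("side",ps),("top",pt)):
        o,d=ray(n,p);M=np.eye(3)-np.outer(d,d);A+=M;b+=M@o;L.append((o,d))
    X=np.linalg.solve(A,b)
    return X,max(np.linalg.norm((np.eye(3)-np.outer(d,d))@(X-o)) for o,d in L)
def proj(n,X):
    c,f,Rm,o=C[n]
    K=np.array([[f,0,c['cx']],[0,f,c['cy']],[0,0,1.]])
    return cv2.projectPoints(np.array([X],float),c['rvec'],c['tvec'],K,np.array([c['k1'],0,0,0.]))[0][0,0]
def mask(img,col):
    h=cv2.cvtColor(img,cv2.COLOR_BGR2HSV)
    if col=='red': return cv2.inRange(h,(0,190,80),(4,255,255))|cv2.inRange(h,(175,190,80),(180,255,255))
    if col=='blue': return cv2.inRange(h,(100,150,60),(125,255,255))
    if col=='black': return cv2.inRange(h,(0,0,0),(180,255,28))
def blobs(img,col,amin=15):
    n,l,s,c=cv2.connectedComponentsWithStats(mask(img,col))
    return [(c[i].round(1),s[i,4],s[i,2:4]) for i in range(1,n) if s[i,4]>=amin]
def save(tag,box=None,n="top",k=3):
    im=robot.grab_frame(n)
    if box: x0,y0,x1,y1=box; im=cv2.resize(im[y0:y1,x0:x1],None,fx=k,fy=k,interpolation=cv2.INTER_CUBIC)
    cv2.imwrite(f"pics/{tag}.png",im)
E
python3 - <<'E'
from h import *
for n in("side","top"):
    im=cv2.imread(f"pics/{n}0.png")
    print(n,C[n][3])
    for c in("red","blue","black"):
        print(c,[b for b in blobs(im,c) if b[1]<500])
    cv2.imwrite(f"pics/{n}0z.png",cv2.resize(im[180:270,140:420] if n=="top" else im[100:340,220:420],None,fx=2.8 if n=="top" else 2.5,fy=2.8 if n=="top" else 2.5,interpolation=cv2.INTER_CUBIC))
E
```

```text
side [ 0.51758766 -0.77101461  0.79342907]
red [(array([283.2, 132.7]), np.int32(33), array([7, 7], dtype=int32)), (array([266.2, 244.8]), np.int32(91), array([11, 11], dtype=int32))]
blue [(array([178.7,  42.1]), np.int32(54), array([16, 19], dtype=int32)), (array([190.1,  71.6]), np.int32(136), array([32, 18], dtype=int32)), (array([290.3, 316.4]), np.int32(134), array([13, 14], dtype=int32))]
black [(array([13.5, 18.6]), np.int32(63), array([18, 37], dtype=int32)), (array([174.6, 118. ]), np.int32(35), array([ 8, 32], dtype=int32)), (array([119.9, 151.7]), np.int32(46), array([12, 29], dtype=int32)), (array([266.2, 148.7]), np.int32(29), array([7, 8], dtype=int32)), (array([ 25.4, 369.3]), np.int32(92), array([45, 46], dtype=int32))]
top [ 0.5163094  -0.02778668  0.96107493]
red [(array([211.6, 223.6]), np.int32(26), array([6, 6], dtype=int32)), (array([318.9, 249.7]), np.int32(61), array([9, 9], dtype=int32))]
blue [(array([397.8, 233.4]), np.int32(61), array([9, 8], dtype=int32))]
black [(array([613.3, 390.5]), np.int32(192), array([27, 22], dtype=int32)), (array([633.9, 391. ]), np.int32(96), array([11, 19], dtype=int32))]
```

```bash
python3 - <<'E'
import cv2
a=cv2.imread('pics/top0.png')[185:260,145:290]; cv2.imwrite('pics/topc.png',cv2.resize(a,None,fx=5,fy=5,interpolation=cv2.INTER_CUBIC))
a=cv2.imread('pics/side0.png')[105:225,240:330]; cv2.imwrite('pics/sidec.png',cv2.resize(a,None,fx=5,fy=5,interpolation=cv2.INTER_CUBIC))
E
```

```text
(no output)
```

View pics/topc.png

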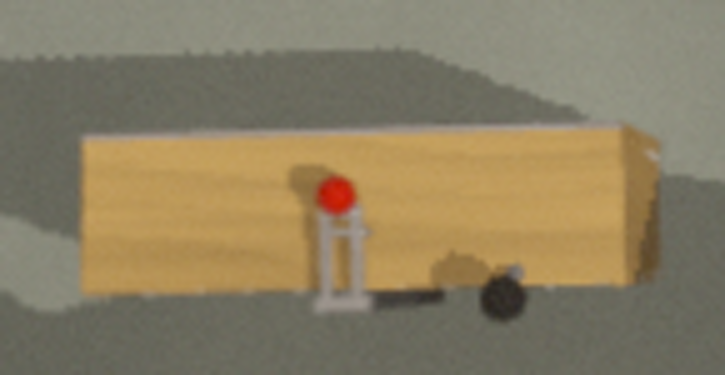

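View pics/sidec.png

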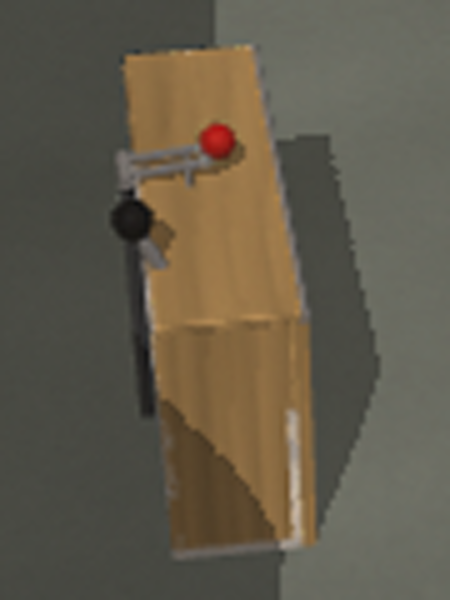

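The crops show the lid's corners in the top view at about (161.6,212.4), (161.6,244.2), (269.8,210.4) and (270.4,242). The hasp lies over the lid and the black knob is at (245.5,244.5).

```bash
python3 - <<'E'
from h import *
print('hk',tri((283.2,132.7),(211.6,223.6)))
print('lk',tri((266.2,148.7),(245.5,244.5)))
print('rb',tri((266.2,244.8),(318.9,249.7)),onz('side',(266.2,244.8),.014),onz('top',(318.9,249.7),.014))
print('bb',tri((290.3,316.4),(397.8,233.4)),onz('side',(290.3,316.4),.014),onz('top',(397.8,233.4),.014))
cs=np.array([onz('top',p,.148) for p in((161.6,212.4),(161.6,244.2),(269.8,210.4),(270.4,242))]);print(cs)
print('sidecorners',onz('side',(265,116),.148),onz('side',(290.5,114.3),.148),onz('side',(301,168.5),.148),onz('side',(271,171),.148))
# bowls
for b,s,t in(('r',(309.5,241),(319,211.5)),('b',(337.5,302),(390,196.5))):
    print(b,onz('side',s,.025),onz('top',t,.025),tri(s,t))
print(onz('top',(291,141),.1),onz('top',(381,144),.075))
# derive caddy from knobs
h=tri((283.2,132.7),(211.6,223.6))[0];l=tri((266.2,148.7),(245.5,244.5))[0]
E
```

```text
hk (array([0.53849502, 0.20860965, 0.16381778]), np.float64(0.0003650436910912389))
lk (array([0.49419862, 0.13073019, 0.17283035]), np.float64(0.0006729920493284473))
rb (array([ 0.47731145, -0.02723331,  0.01286356]), np.float64(0.00027136966928414274)) [ 0.47764139 -0.02832408  0.014     ] [ 0.47708693 -0.02723677  0.014     ]
bb (array([ 0.51973039, -0.23112397,  0.01399388]), np.float64(6.471437601943276e-05)) [ 0.51966566 -0.23112844  0.014     ] [ 0.51979508 -0.23112264  0.014     ]
[[0.56284218 0.32920416 0.148     ]
 [0.4912929  0.32612756 0.148     ]
 [0.56900655 0.08284223 0.148     ]
 [0.49881144 0.08031051 0.148     ]]
sidecorners [0.49513792 0.32184963 0.148     ] [0.56424529 0.32212994 0.148     ] [0.5717725  0.07682866 0.148     ] [0.50236839 0.07570374 0.148     ]
r [ 0.57789194 -0.03848525  0.025     ] [ 0.57486327 -0.02698703  0.025     ] (array([ 0.57723122, -0.02700341,  0.01288329]), np.float64(0.0016070948646226342))
b [ 0.61727831 -0.21531432  0.025     ] [ 0.61450151 -0.2099329   0.025     ] (array([ 0.6165766 , -0.21114511,  0.01912983]), np.float64(0.001451903734129537))
[0.74003217 0.04135301 0.1       ] [ 0.740025  -0.1799042  0.075    ]
```

```bash
cat >> h.py <<'E'
YAW=1.8
O=np.array([.5288,.2072,0]); Rc=R.from_euler('z',YAW,degrees=True)
def cad(p): return Rc.apply(p)+O       # caddy -> world
def rot(yaw=YAW,pitch=0): return [180,pitch,yaw]
G=.054
def st(t=''):
    o=robot.observe(); print(t,'t%.1f'%o['time'],'pos',o['tool_pos'].round(4),'F',o['ft_force'].round(1),'T',o['torque'].round(2),'w%.4f'%o['gripper_width']); return o
E
python3 - <<'E'
from h import *
hk=np.array([.5385,.2082,.163])
robot.set_gripper(.045)
p=hk+[.004,0,0]
robot.move_pose([p[0],p[1],.32],rot()); st()
robot.line_to([p[0],p[1],.2255],guard=6); st('down')
for w in (.026,.022,.020,.019,.018):
    robot.set_gripper(w); st(w)
save('g1',(140,170,300,280),k=5)
save('g1s',(230,90,340,190),'side',6)
E
```

```text
t4.2 pos [0.5426 0.2079 0.32  ] F [-0.1 -0.2  0.3] T [-0.    0.01  0.03] w0.0453
down t5.0 pos [0.5429 0.2082 0.2266] F [0.6 0.1 0.5] T [ 0.03 -0.03 -0.01] w0.0448
0.026 t5.3 pos [0.5428 0.2082 0.2261] F [ 1.3  0.5 -0.2] T [ 0.04  0.02 -0.06] w0.0260
0.022 t5.5 pos [0.5425 0.2082 0.2256] F [ 0.2 -0.5 -0.2] T [ 0.03  0.01 -0.01] w0.0220
0.02 t5.8 pos [0.5425 0.2082 0.2255] F [-0.2  0.1 -0.1] T [ 0.03  0.01 -0.02] w0.0201
0.019 t6.0 pos [0.5425 0.2082 0.2255] F [ 0.3  0.6 -0.2] T [-0.01 -0.04  0.02] w0.0188
0.018 t6.2 pos [0.5425 0.208  0.2255] F [-0.2 -1.4  0.6] T [-0.3   0.04  0.  ] w0.0178
```

View pics/g1s.png

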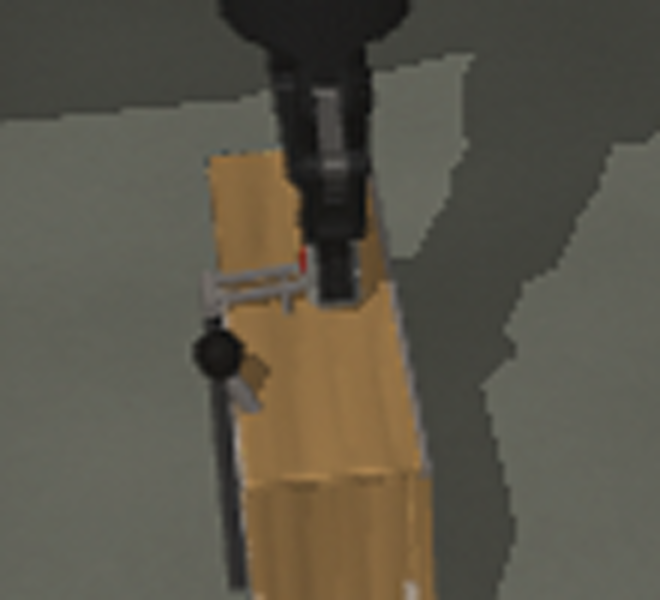

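The side view shows the fingers straddling the red ball, with the bars free. Now the arc.

```bash
cat >> h.py <<'E'
def arc(start,rad,a0,a1,sgn,n,vel=.06,lim=25):
    """start = tcp at ball angle a0 (rad in caddy xz about hinge); moves to a1"""
    ux=Rc.apply([1,0,0])
    for a in np.linspace(a0,a1,n+1)[1:]:
        d=ux*rad*(np.cos(a)-np.cos(a0))+np.array([0,0,rad*(np.sin(a)-np.sin(a0))])
        robot.line_to(start+d,vel=vel)
        f=robot.observe()['ft_force']
        if np.linalg.norm(f)>lim: st('HIGH %.2f'%a); return False
    return True
E
python3 - <<'E'
from h import *
for w in (.0175,.017):
    robot.set_gripper(w); st(w)
s=robot.observe()['tool_pos']; a0=np.radians(9.5)
ok=arc(s,.049,a0,a0+1.0,1,6); st('60deg')
if ok: arc(s,.049,a0,a0+2.85,1,8) if False else None
save('g2s',(230,60,340,190),'side',5)
E
```

```text
0.0175 t6.5 pos [0.5425 0.208  0.2255] F [ 1.1 -3.4  1.6] T [-0.65  0.04  0.02] w0.0175
0.017 t6.7 pos [0.5425 0.208  0.2255] F [-0.3 -4.3  0.3] T [-0.81 -0.01 -0.04] w0.0173
60deg t8.4 pos [0.5133 0.2071 0.2629] F [-0.5 -4.  -1.6] T [-0.72  0.18 -0.04] w0.0172
```

View pics/g2s.png

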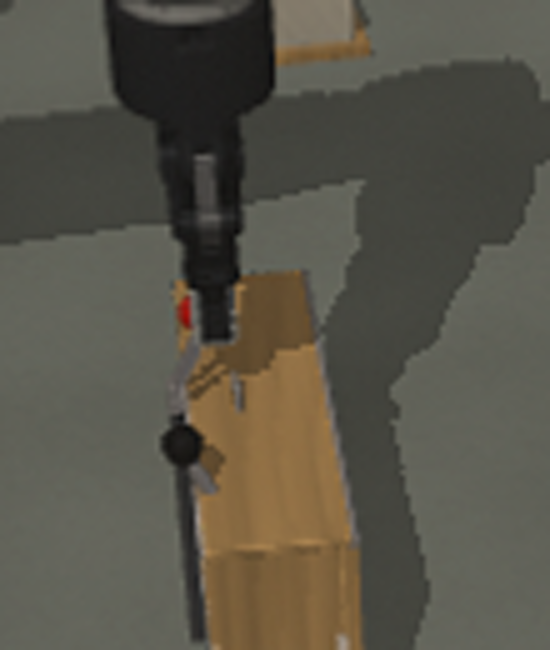

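The hasp is up at about 60° and following. Continuing to about 2.9 rad.

```bash
python3 - <<'E'
from h import *
s=robot.observe()['tool_pos']; a0=np.radians(9.5)
ok=arc(s,.049,a0+1.0,a0+2.9,1,10); st('end')
robot.set_gripper(.04); st()
p=robot.observe()['tool_pos']
robot.line_to([p[0],p[1],.32])
save('g3s',(220,60,350,220),'side',4); save('g3t',(130,170,300,290),k=4)
E
```

```text
end t11.6 pos [0.4453 0.205  0.2211] F [ 2.2 -0.8 -0.1] T [-0.2  -0.65  0.04] w0.0170
 t11.9 pos [0.4451 0.205  0.2213] F [ 0.2  0.3 -0.2] T [ 0.07  0.03 -0.03] w0.0401
```

View pics/g3s.png

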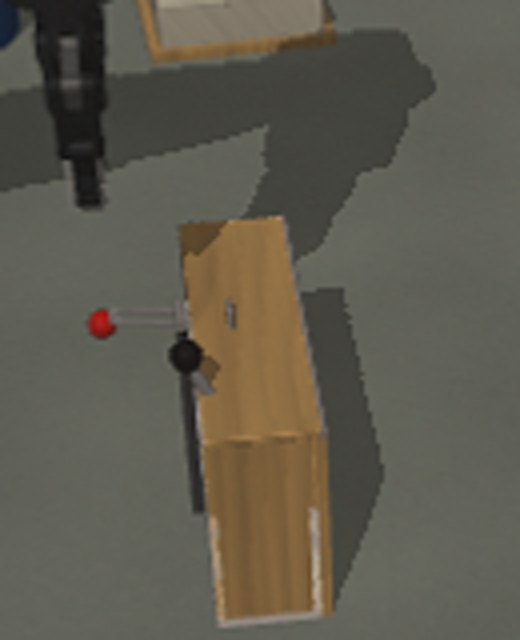

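The hasp is thrown to the front. Next is the lid knob: pinch it and open to about 2.25 rad.

```bash
python3 - <<'E'
from h import *
p=np.array([.4942,.1305,.0])
robot.move_pose([p[0],p[1],.33],rot())
robot.line_to([p[0],p[1],.232],guard=6); st('down')
for w in (.024,.0205,.0195,.019):
    robot.set_gripper(w); st(w)
s=robot.observe()['tool_pos']; a0=np.arctan2(30,-75)
ok=arc(s,.081,a0,a0-.9,1,8,vel=.08); st('part')
save('g4s',(220,40,380,220),'side',4)
E
```

```text
down t18.6 pos [0.4945 0.1305 0.233 ] F [ 0.4 -0.4  1.1] T [0.   0.   0.02] w0.0400
0.024 t18.9 pos [0.4945 0.1305 0.2327] F [ 0.2 -0.2  0.3] T [-0.07  0.01  0.  ] w0.0237
0.0205 t19.2 pos [0.4944 0.1307 0.2323] F [-0.1  2.3  1.5] T [ 0.4  -0.1   0.04] w0.0206
0.0195 t19.4 pos [0.4943 0.1309 0.2323] F [1.7 5.4 2.6] T [ 1.15 -0.16 -0.01] w0.0196
0.019 t19.6 pos [0.4944 0.131  0.2323] F [0.5 5.7 3.3] T [ 1.2  -0.17  0.03] w0.0192
part t21.7 pos [0.5471 0.1327 0.2801] F [0.6 5.1 0.6] T [ 0.95 -0.02 -0.  ] w0.0195
```

View pics/g4s.png

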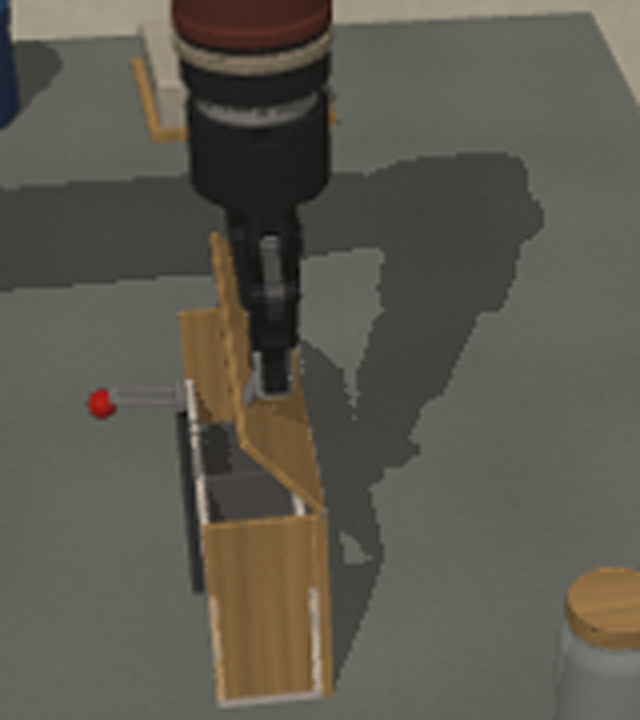

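The lid is following with low forces. I'll go on opening it.

```bash
python3 - <<'E'
from h import *
s=robot.observe()['tool_pos']; a0=np.arctan2(30,-75)
ok=arc(s,.081,a0-.9,a0-2.25,1,10,vel=.08); st('open')
robot.set_gripper(.04); st()
p=robot.observe()['tool_pos']
robot.line_to([p[0],p[1],.36]); 
robot.move_pose([.45,.08,.36],rot())
for n in("side","top"):
    im=robot.grab_frame(n); cv2.imwrite(f"pics/o5{n}.png",im)
    for c in("red","blue","black"): print(n,c,[b for b in blobs(im,c) if b[1]<500])
E
```

```text
open t24.6 pos [0.6416 0.1356 0.2401] F [3.3 4.2 0.6] T [ 0.84 -0.64 -0.02] w0.0191
 t24.9 pos [0.6407 0.1353 0.2413] F [-0.7  0.4  0. ] T [-0.01  0.03 -0.01] w0.0398
side red [(array([244.9, 140.7]), np.int32(25), array([5, 6], dtype=int32)), (array([266.1, 244.9]), np.int32(94), array([11, 11], dtype=int32))]
side blue [(array([197.5,  42.6]), np.int32(325), array([39, 20], dtype=int32)), (array([198. ,  67.6]), np.int32(411), array([34, 21], dtype=int32)), (array([272.2, 324. ]), np.int32(139), array([13, 13], dtype=int32))]
side black [(array([ 8.7, 20.5]), np.int32(34), array([19, 26], dtype=int32)), (array([249.3,  33.1]), np.int32(21), array([ 4, 16], dtype=int32)), (array([245.4,  70. ]), np.int32(145), array([14, 46], dtype=int32)), (array([230.8,  48. ]), np.int32(15), array([5, 5], dtype=int32)), (array([227.7,  72.7]), np.int32(15), array([4, 7], dtype=int32)), (array([239.1, 103.2]), np.int32(196), array([16, 25], dtype=int32)), (array([ 10.2, 111.3]), np.int32(442), array([25, 28], dtype=int32)), (array([240.9, 122.2]), np.int32(17), array([6, 6], dtype=int32)), (array([327.2, 140. ]), np.int32(33), array([7, 8], dtype=int32)), (array([  3.8, 200.2]), np.int32(190), array([10, 31], dtype=int32))]
top red [(array([319.2, 249.8]), np.int32(64), array([9, 9], dtype=int32))]
top blue [(array([403.1, 247.9]), np.int32(64), array([9, 9], dtype=int32))]
top black []
```

View pics/o5side.png

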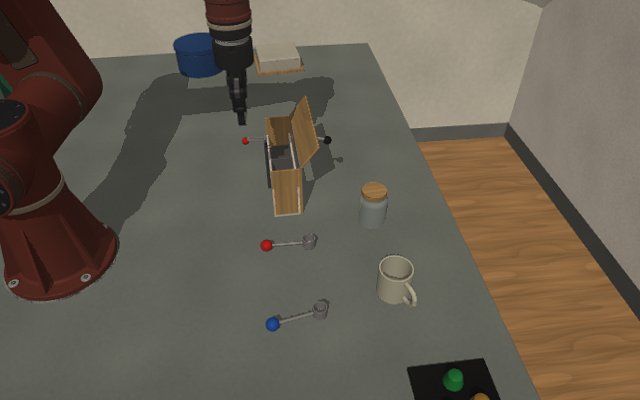

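View pics/o5top.png

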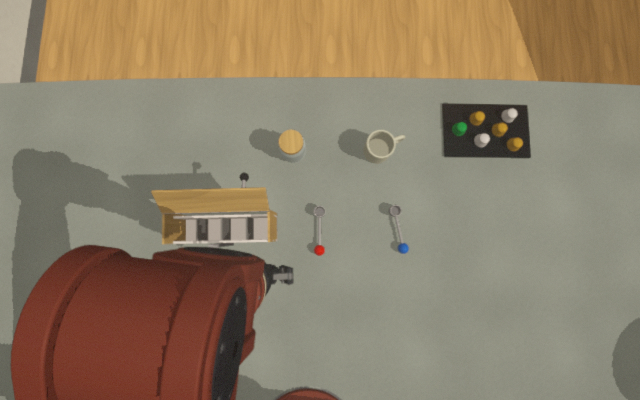

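The lid is wide open, with its knob at top (244,177). The blue scoop has been knocked: ball now at top (403,248), bowl (395,210). I'll take the red one first, which hasn't moved.

```bash
python3 - <<'E'
from h import *
for y in(-.09,-.03,.03,.09): print(y,proj('top',cad([0,y,.006])).round(1))
im=robot.grab_frame('top');cv2.imwrite('pics/c6.png',cv2.resize(im[180:260,145:290],None,fx=5,fy=5,interpolation=cv2.INTER_CUBIC))
b=tri((266.1,244.9),(319.2,249.8))[0]; c=onz('top',(319,211.5),.02)
yaw=np.degrees(np.arctan2(c[1]-b[1],c[0]-b[0])); print(b,c,yaw,np.linalg.norm(c-b))
p=b[:2]
robot.set_gripper(.05)
robot.move_pose([p[0],p[1],.16],rot(yaw))
robot.line_to([p[0],p[1],.0765],guard=8); st('down')
for w in (.033,.03,.0285,.0275,.026,.02):
    robot.set_gripper(w); st(w)
robot.line_to([p[0],p[1],.15],vel=.06); st('lift')
save('c6s',(220,180,380,300),'side',5)
E
```

```text
-0.09 [263.7 228.2]
-0.03 [240.9 228.7]
0.03 [218.3 229.2]
0.09 [195.8 229.7]
[ 0.4770889  -0.02800726  0.01336983] [ 0.57517604 -0.02698276  0.02      ] 0.5984234154132004 0.0983163004766868
down t28.8 pos [ 0.4778 -0.028   0.0777] F [ 0.2 -0.5 -0.1] T [-0.02  0.02  0.01] w0.0503
0.033 t29.1 pos [ 0.4775 -0.0282  0.0772] F [0.6 0.2 0.4] T [ 0.02 -0.02  0.02] w0.0329
0.03 t29.3 pos [ 0.4771 -0.028   0.0766] F [-0.4 -0.4  0.4] T [-0.03  0.   -0.05] w0.0300
0.0285 t29.5 pos [ 0.4771 -0.028   0.0765] F [-0.   0.6  0.4] T [ 0.03 -0.05  0.01] w0.0286
0.0275 t29.7 pos [ 0.4771 -0.028   0.0765] F [1.5 0.6 0. ] T [-0.03  0.04 -0.02] w0.0277
0.026 t29.9 pos [ 0.4771 -0.028   0.0766] F [-0.5 -0.5  1.4] T [-0.05  0.18  0.  ] w0.0264
0.02 t30.1 pos [ 0.4771 -0.028   0.0767] F [-1.5  0.9  3.6] T [ 0.02  0.39 -0.02] w0.0249
lift t31.5 pos [ 0.4768 -0.0279  0.1495] F [ 0.8  1.2 -0.5] T [-0.04  0.1  -0.02] w0.0245
```

View pics/c6.png

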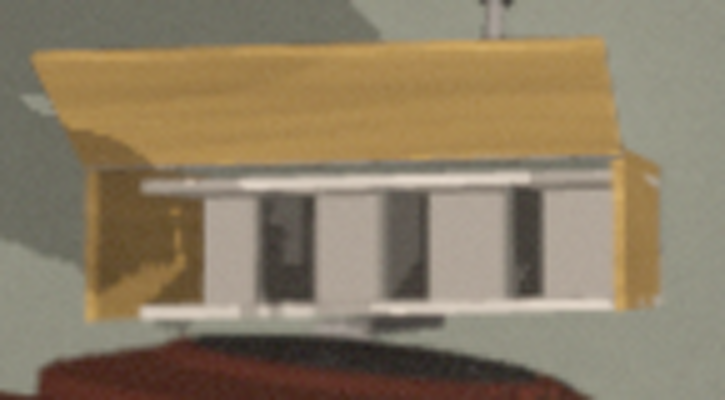

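View pics/c6s.png

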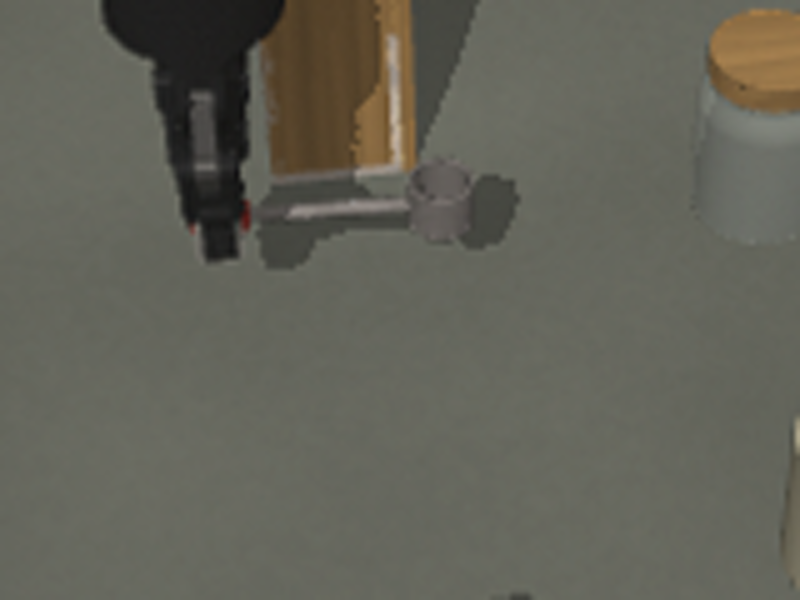

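The red scoop is lifted level with its handle pointing +x. I'll raise it and ease the grip in steps, watching the side view.

```bash
python3 - <<'E'
from h import *
p=robot.observe()['tool_pos']
robot.line_to([p[0],p[1],.36],vel=.15); st('hi')
u=proj('side',[p[0]+.04,p[1],.26]).astype(int); print(u)
ims=[]
for w in (.0262,.0266,.0268,.0270,.0272,.0274,.0276,.0278):
    robot.set_gripper(w); robot.pause(.25)
    o=st(w)
    im=robot.grab_frame('side'); c=im[max(0,u[1]-60):u[1]+90,u[0]-80:u[0]+80].copy(); cv2.putText(c,str(w),(3,12),0,.4,(255,255,255)); ims.append(c)
n=len(ims)
cv2.imwrite('pics/sw1.png',np.vstack([np.hstack(ims[:4]),np.hstack(ims[4:])]))
E
```

```text
hi t33.1 pos [ 0.4766 -0.0279  0.3592] F [-0.1  0.3 -0.3] T [0.03 0.08 0.  ] w0.0246
[276 157]
0.0262 t33.6 pos [ 0.4768 -0.0279  0.3599] F [-0.1 -0.4 -1.5] T [-0.    0.04  0.04] w0.0263
0.0266 t34.1 pos [ 0.4768 -0.028   0.36  ] F [ 0.  -0.8 -1.3] T [ 0.01  0.05 -0.01] w0.0268
0.0268 t34.6 pos [ 0.4768 -0.0279  0.36  ] F [-0.8 -0.1 -1.2] T [-0.02  0.13  0.05] w0.0269
0.027 t35.1 pos [ 0.4768 -0.0279  0.36  ] F [ 0.3 -0.9  0.1] T [-0.04  0.03  0.03] w0.0270
0.0272 t35.7 pos [ 0.4769 -0.0279  0.36  ] F [-0.6  0.3 -0.8] T [-0.08 -0.02  0.02] w0.0271
0.0274 t36.2 pos [ 0.4769 -0.0279  0.36  ] F [ 0.2  0.7 -0.7] T [-0.1   0.01 -0.01] w0.0272
0.0276 t36.7 pos [ 0.4769 -0.0279  0.36  ] F [ 0.6 -0.5 -1.2] T [0.01 0.03 0.04] w0.0277
0.0278 t37.2 pos [ 0.4769 -0.0279  0.3601] F [-0.1 -1.2 -0.4] T [ 0.02  0.03 -0.02] w0.0278
```

View pics/sw1.png

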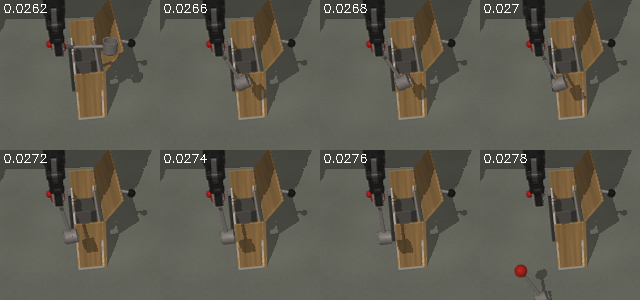

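At 0.0274–0.0276 the scoop hung, but at 0.0278 it dropped onto the counter. I'll locate it again.

```bash
python3 - <<'E'
from h import *
robot.move_pose([.40,.10,.36],rot())
for n in("side","top"):
    im=robot.grab_frame(n); cv2.imwrite(f"pics/d{n}.png",im)
    for c in("red","blue"): print(n,c,[b for b in blobs(im,c) if b[1]<500])
E
```

```text
side red [(array([244.8, 140.6]), np.int32(24), array([5, 6], dtype=int32)), (array([204.6, 251.2]), np.int32(93), array([10, 11], dtype=int32))]
side blue [(array([178.9,  40.8]), np.int32(39), array([12, 12], dtype=int32)), (array([190.7,  69.9]), np.int32(180), array([21, 21], dtype=int32)), (array([272.2, 324. ]), np.int32(139), array([13, 13], dtype=int32))]
top red [(array([213.6, 268.1]), np.int32(18), array([6, 4], dtype=int32)), (array([320.1, 305.7]), np.int32(61), array([9, 9], dtype=int32))]
top blue [(array([403.1, 247.8]), np.int32(65), array([9, 9], dtype=int32))]
```

View pics/dside.png

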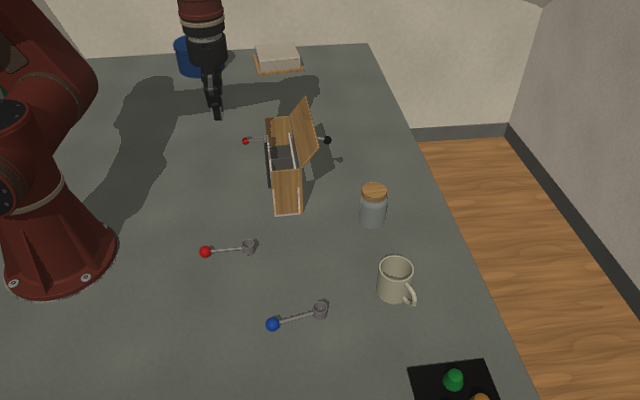

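View pics/dtop.png

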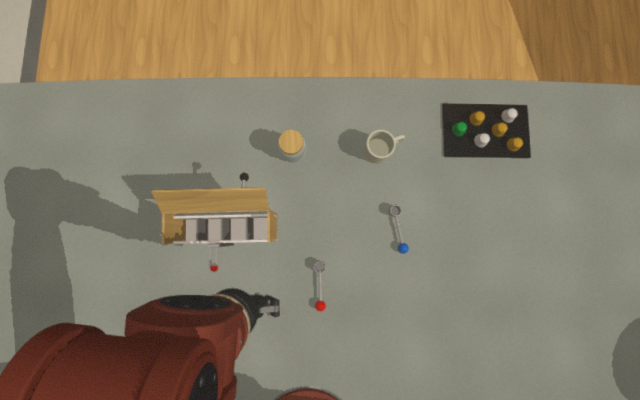

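Blue first: ball at side (272,324), top (403,248). This time I'll ease the grip low over the counter in finer steps and stop at 0.0274.

```bash
cat >> h.py <<'E'
def pick(b,yaw,zt=.0765):
    robot.set_gripper(.05)
    robot.move_pose([b[0],b[1],.16],rot(yaw))
    robot.line_to([b[0],b[1],zt],guard=8)
    for w in (.033,.03,.0285,.020): robot.set_gripper(w)
    st('grip')
    robot.line_to([b[0],b[1],.192],vel=.08); st('lift')
def ease(b,ws,tag):
    u=proj('side',[b[0]+.04,b[1],.09]).astype(int); ims=[]
    for w in ws:
        robot.set_gripper(w); robot.pause(.2); print(w,round(robot.observe()['gripper_width'],5),end=' ')
        im=robot.grab_frame('side'); c=im[u[1]-75:u[1]+75,u[0]-80:u[0]+80].copy(); cv2.putText(c,str(w),(3,12),0,.4,(255,255,255)); ims.append(c)
    while len(ims)%4: ims.append(ims[-1]*0)
    cv2.imwrite(f'pics/{tag}.png',np.vstack([np.hstack(ims[i:i+4]) for i in range(0,len(ims),4)])); st()
E
python3 - <<'E'
from h import *
b=tri((272.2,324),(403.1,247.8)); c=onz('top',(395,210.5),.022); print(b,c); b=b[0]
yaw=np.degrees(np.arctan2(c[1]-b[1],c[0]-b[0])); print(yaw,np.linalg.norm((c-b)[:2]))
for pt in(0,10,20,30,-10,-20,-30):
    for z in(.0765,): print(pt,robot.ik([.335,-.03,.08],rot(0,pt)) is not None,end=' ')
pick(b,yaw)
ease(b,(.0264,.0267,.0269,.0270,.0271,.0272,.0273,.0274),'sw2')
robot.set_gripper(.02); st('clamp')
save('sw2s',None,'side')
save('sw2t',None,'top')
E
```

```text
(array([ 0.48280307, -0.2445085 ,  0.01354306]), np.float64(1.6393614018727814e-05)) [ 0.57858424 -0.22297396  0.022     ]
12.671143679983588 0.09817214025471357
0 True 10 True 20 True 30 True -10 False -20 False -30 False grip t41.5 pos [ 0.4828 -0.2446  0.0767] F [-0.9 -0.5  2.6] T [-0.    0.18  0.08] w0.0249
lift t43.1 pos [ 0.4826 -0.2443  0.1914] F [ 0.6  0.5 -0.4] T [-0.03  0.11  0.04] w0.0246
0.0264 0.0266 0.0267 0.02669 0.0269 0.02716 0.027 0.02708 0.0271 0.02736 0.0272 0.02717 0.0273 0.02738 0.0274 0.02746  t46.9 pos [ 0.4828 -0.2445  0.192 ] F [ 0.2 -0.1 -1.1] T [-0.01  0.03 -0.01] w0.0272
clamp t47.1 pos [ 0.4828 -0.2445  0.192 ] F [-0.6 -0.3 -1.2] T [-0.02 -0.01 -0.02] w0.0247
```

View pics/sw2.png

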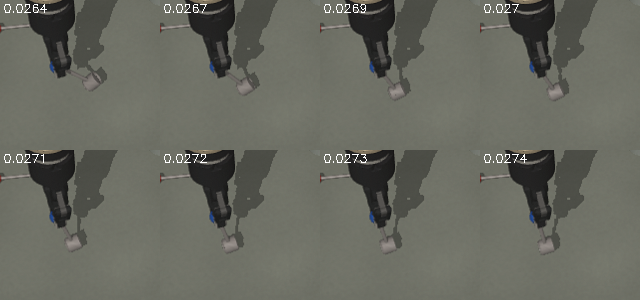

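View pics/sw2s.png

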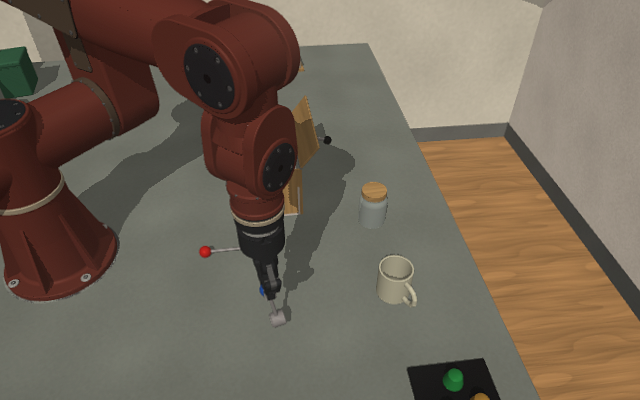

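```bash
python3 - <<'E'
from h import *
b=np.array([.4828,-.2445,.1285]); y=np.radians(12.7)
print(proj('side',b))
for t in range(50,111,10):
    a=np.radians(t); print(t,proj('side',b+.099*np.array([np.cos(a)*np.cos(y),np.cos(a)*np.sin(y),-np.sin(a)])).round(1))
save('sw2z',(240,260,320,350),'side',6)
E
```

```text
[267.60970054 287.774924  ]
50 [302.3 303.4]
60 [295.5 308.4]
70 [288.1 312.8]
80 [280.  316.5]
90 [271.6 319.3]
100 [263.  321.4]
110 [254.4 322.5]
```

View pics/sw2z.png

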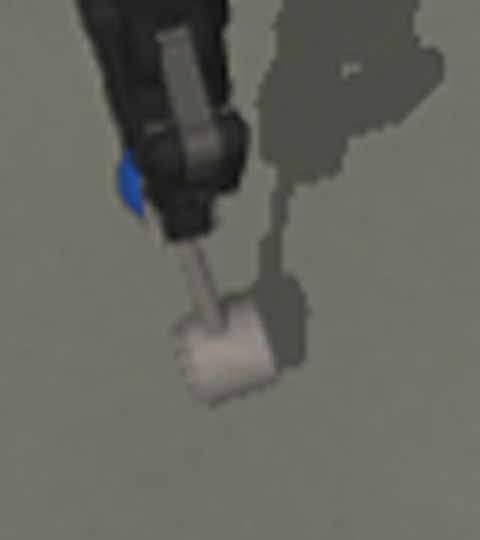

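The scoop is clamped about 7.5° off vertical: ball near side (267.6,288), bowl at (278,318). First I'll check the caddy's centre against the wall tops, then move over compartment y +30 with a 4° corrective pitch.

```bash
python3 - <<'E'
from h import *
for px in((220,242.4),(220,217.0)):
    X=onz('top',px,.09); print(X, Rc.inv().apply(X-O).round(4))
# dividers tops edges from crop c6: left edges of dark
for c in (261/5+145,386/5+145,510/5+145): print(Rc.inv().apply(onz('top',(c,230),.09)-O).round(4))
p=np.radians(4); b=cad([-.003,.03,.30]); off=.063*Rc.apply([np.sin(p),0,np.cos(p)])
robot.line_to(robot.observe()['tool_pos']+[0,0,.17],vel=.2)
robot.move_pose(b+off,rot(YAW,4)); st('over')
save('ov1s',(200,60,360,180),'side',5); save('ov1t',(140,160,300,280),'top',5)
E
```

```text
[0.49550049 0.20882047 0.09      ] [-0.0332  0.0027  0.09  ]
[0.55614186 0.21056271 0.09      ] [0.0274 0.0025 0.09  ]
[-0.0025  0.058   0.09  ]
[-0.0038 -0.0028  0.09  ]
[-0.0052 -0.0625  0.09  ]
over t52.5 pos [0.5293 0.2371 0.3628] F [-0.6 -0.8 -0.6] T [ 0.02 -0.13  0.03] w0.0244
```

View pics/ov1s.png

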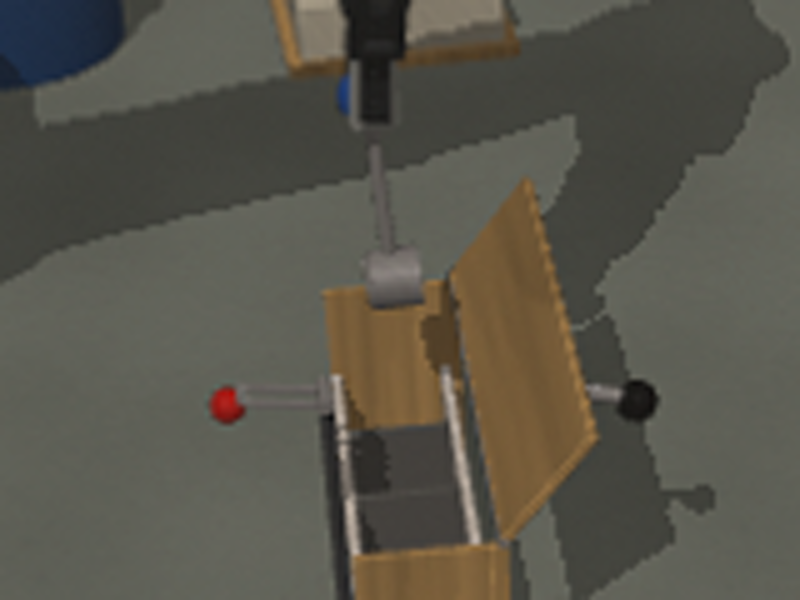

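View pics/ov1t.png

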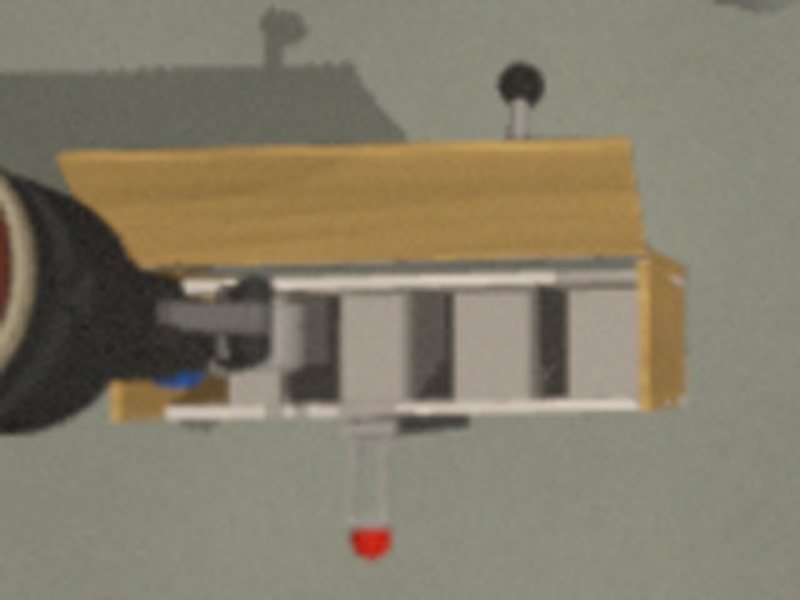

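```bash
python3 - <<'E'
from h import *
b=tri((278.8,115.6),(140+290/5,160+330/5));print(b,Rc.inv().apply(b[0]-O).round(4))
X=onz('side',(278.8,115.6),.201); print(Rc.inv().apply(X-O).round(4)); X=onz('top',(140+288/5,160+330/5),.201); print(Rc.inv().apply(X-O).round(4))
# side view wall tops at caddy y=-60.. : front top edge px / back
for px in((200+352/5,60+480/5),(200+465/5,60+480/5)): print(Rc.inv().apply(onz('side',px,.09)-O).round(4))
E
```

```text
(array([0.53142692, 0.22551581, 0.2035049 ]), np.float64(0.0003619908298365417)) [0.0032 0.0182 0.2035]
[0.003  0.0225 0.201 ]
[0.0037 0.0199 0.201 ]
[-0.0267  0.01    0.09  ]
[0.0317 0.001  0.09  ]
```

```bash
python3 - <<'E'
from h import *
for y in(.02,.03): print(proj('side',cad([.003,y,.201])),proj('top',cad([.003,y,.201])),proj('side',cad([-.003,y,.30])))
print(proj('side',cad([-.037-.05,0,.154])),'hasp ball obs',(200+228/5,60+404/5))
save('ov2t',(170,195,230,250),'top',10)
E
```

```text
[278.86795446 116.10796145] [197.55366627 226.31599199] [273.78392796  79.48669249]
[278.54524392 114.05015146] [192.86912052 226.42207591] [273.4788761   77.56539384]
[244.65641873 139.58195711] hasp ball obs (245.6, 140.8)
```

View pics/ov2t.png

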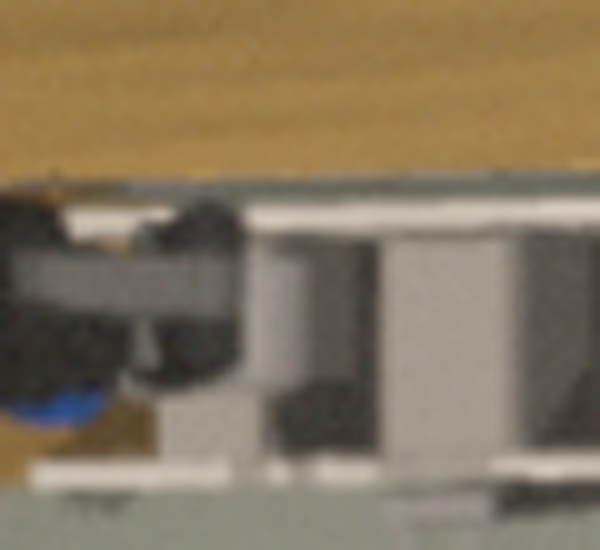

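The bowl sits where predicted: its right edge at top column 200.5 gives y ≈ +29 mm, and x is +3 mm. Lowering.

```bash
python3 - <<'E'
from h import *
p=np.radians(4); off=.063*Rc.apply([np.sin(p),0,np.cos(p)])
robot.line_to(cad([-.003,.03,.21])+off,vel=.12)
print(robot.line_to(cad([-.003,.03,.1225])+off,vel=.05,guard=5)); st('low')
save('lo1s',(200,60,360,180),'side',5)
E
```

```text
False
low t55.5 pos [0.5294 0.2373 0.1856] F [ 0.2 -0.9 -0.6] T [-0.03 -0.04  0.01] w0.0247
```

View pics/lo1s.png

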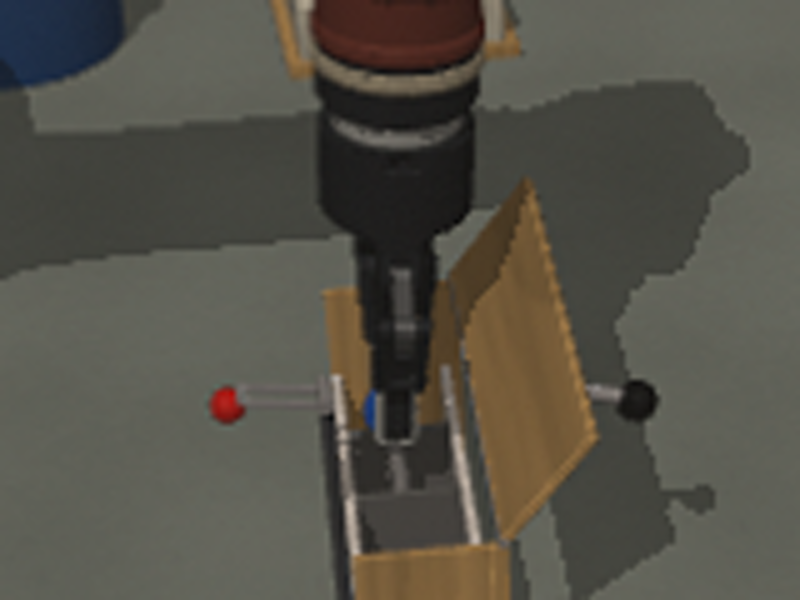

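The blue scoop is inside. I'll touch down with a guard, then release.

```bash
python3 - <<'E'
from h import *
q=robot.observe()['tool_pos']
print(robot.line_to(q-[0,0,.006],vel=.015,guard=3.5)); st('touch')
for w in(.027,.0275,.028,.029,.031,.036): robot.set_gripper(w)
st()
p=np.radians(4); d=Rc.apply([np.sin(p),0,np.cos(p)])
q=robot.observe()['tool_pos']; robot.line_to(q+.06*d,vel=.08); robot.line_to(q+.17*d)
robot.move_pose([.45,.05,.36],rot())
save('r1s',(200,60,360,180),'side',5); save('r1t',(140,170,300,280),'top',5)
E
```

```text
True
touch t55.8 pos [0.5297 0.2373 0.184 ] F [-0.2  0.5  4.2] T [ 0.01 -0.03 -0.07] w0.0244
 t57.1 pos [0.529  0.2372 0.1831] F [0.1 0.5 1.3] T [ 0.02 -0.03  0.02] w0.0359
```

View pics/r1s.png

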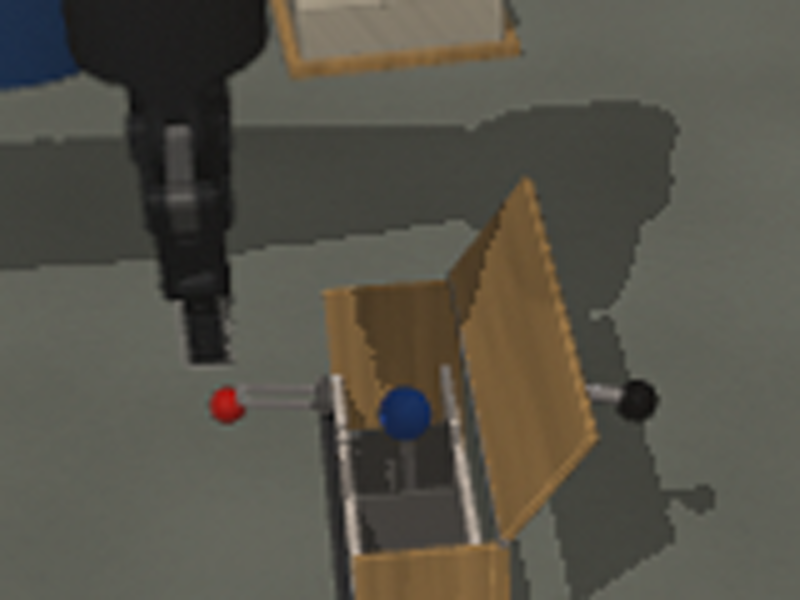

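View pics/r1t.png

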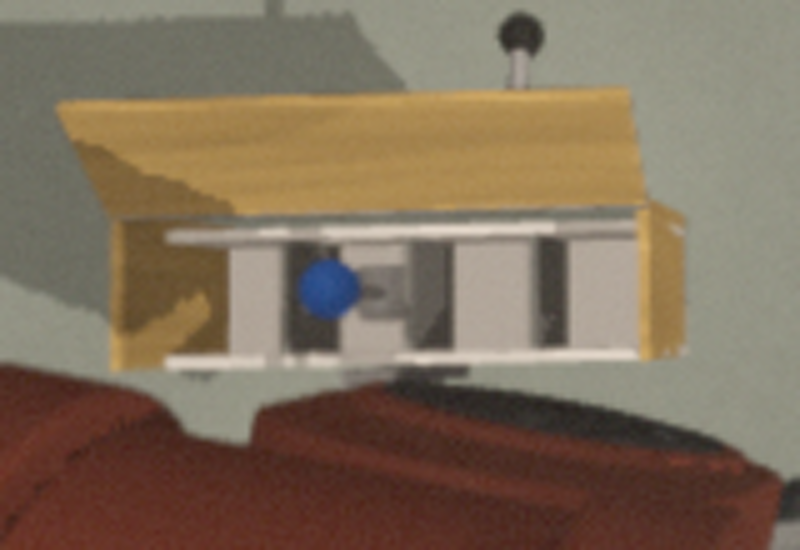

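Blue stands upright in its compartment: ball at side crop (405,413), top (205.6,228). Now red, which lies closer to the base at x ≈ 0.34; I'll check reach first.

```bash
python3 - <<'E'
from h import *
im=robot.grab_frame('side'); print([b for b in blobs(im,'red')])
im=robot.grab_frame('top'); print([b for b in blobs(im,'red')])
b=tri((204.6,251.2),(320.1,305.7)); c=onz('top',(319,267),.022); print(b,c); b=b[0]
print(np.degrees(np.arctan2(c[1]-b[1],c[0]-b[0])),np.linalg.norm((c-b)[:2]))
for pt in(0,10,20):
    for z in(.0765,.16,.192): print(pt,z,robot.ik([b[0],b[1],z],rot(0,pt)))
E
```

```text
[(array([244.8, 140.6]), np.int32(24), array([5, 6], dtype=int32)), (array([204.7, 251.3]), np.int32(94), array([11, 11], dtype=int32))]
[(array([320. , 305.6]), np.int32(63), array([9, 9], dtype=int32))]
(array([ 0.33543952, -0.03104248,  0.01296852]), np.float64(0.00045928430828160073)) [ 0.43369084 -0.02772935  0.022     ]
1.9313366036890993 0.09830716583975661
0 0.0765 [-27.91328905 -43.82212505 -58.30475435  75.5173707    0.
 152.08671095]
0 0.16 [-27.91328905 -45.73862114 -50.68894734  85.0496738    0.
 152.08671095]
0 0.192 [-27.91328905 -45.55512005 -47.26486805  88.290252     0.
 152.08671095]
10 0.0765 [-24.84458465 -27.25234077 -48.30963558  78.03343245  -4.18400223
 155.48818381]
10 0.16 [-24.84458465 -30.92774208 -42.02595952  87.99250981  -4.18400223
 155.48818381]
10 0.192 [-24.84458465 -31.46954458 -39.06522167  91.49505016  -4.18400223
 155.48818381]
20 0.0765 [-22.45893533 -13.01042112 -38.96296524  82.63856247  -7.50767145
 158.77160869]
20 0.16 [-22.45893533 -17.69936981 -33.82543402  92.46504238  -7.50767145
 158.77160869]
20 0.192 [-22.45893533 -18.72817786 -31.287917    96.03136744  -7.50767145
 158.77160869]
```

Reachable with a 12° tilt. I'll pick it tilted, carry it to a better spot and ease at pitch −7, so that returning to pitch 0 takes out the residual hang angle.

```bash
python3 - <<'E'
from h import *
b=np.array([.3354,-.0310,.0138]); yaw=1.9; D=.064
def tc(b,pd,yaw,D=D):
    p=np.radians(pd); return b+D*R.from_euler('z',yaw,degrees=True).apply([np.sin(p),0,np.cos(p)])
robot.set_gripper(.05)
robot.move_pose(tc(b,12,yaw,D+.09),rot(yaw,12)); st()
robot.line_to(tc(b,12,yaw),guard=8); robot.pause(.2); st('down')
for w in (.033,.03,.0285,.020): robot.set_gripper(w)
st('grip')
robot.line_to(tc(b+[0,0,.12],12,yaw),vel=.1)
n=np.array([.46,-.06,.130])
robot.line_to(tc(n,-7,yaw),rotation=rot(yaw,-7),vel=.1); st('at')
ease(n,(.0264,.0267,.0269,.0270,.0271,.0272,.0273,.0274),'sw3')
robot.set_gripper(.02); st('clamp')
robot.line_to(tc(n,0,yaw),rotation=rot(yaw,0),vel=.05); st('at')
save('sw3s',(180,190,340,310),'side',5)
save('sw3t',(250,190,410,310),'top',5)
for t in range(70,111,10):
    a=np.radians(t); print(t,proj('side',n+.099*np.array([np.cos(a),0,-np.sin(a)])).round(1))
E
```

```text
t65.1 pos [ 0.3683 -0.03    0.1657] F [0.7 0.2 0.3] T [-0.02 -0.23  0.01] w0.0500
down t66.1 pos [ 0.3495 -0.0308  0.0773] F [0.5 0.2 0.3] T [-0.03 -0.21 -0.02] w0.0501
grip t67.0 pos [ 0.3488 -0.0306  0.0766] F [-1.1  1.7  3.5] T [0.03 0.06 0.01] w0.0249
at t69.6 pos [ 0.452  -0.0601  0.1934] F [-0.2 -0.3 -0.7] T [0.   0.2  0.06] w0.0246
0.0264 0.02682 0.0267 0.02629 0.0269 0.02705 0.027 0.02714 0.0271 0.02726 0.0272 0.02701 0.0273 0.0273 0.0274 0.02766  t73.3 pos [ 0.4522 -0.0602  0.1935] F [ 0.3 -0.1 -1.7] T [-0.03  0.13 -0.04] w0.0273
clamp t73.5 pos [ 0.4522 -0.0603  0.1935] F [-0.4 -0.6  0.1] T [-0.06  0.14 -0.04] w0.0241
at t73.9 pos [ 0.4602 -0.0598  0.1936] F [-0.3  0.4 -1.9] T [0.01 0.06 0.02] w0.0243
70 [273.1 247.4]
80 [265.8 249.4]
90 [258.1 250.5]
100 [250.4 250.7]
110 [242.7 250. ]
```

View pics/sw3.png

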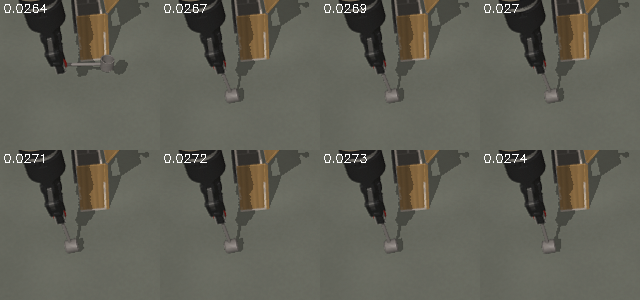

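View pics/sw3s.png

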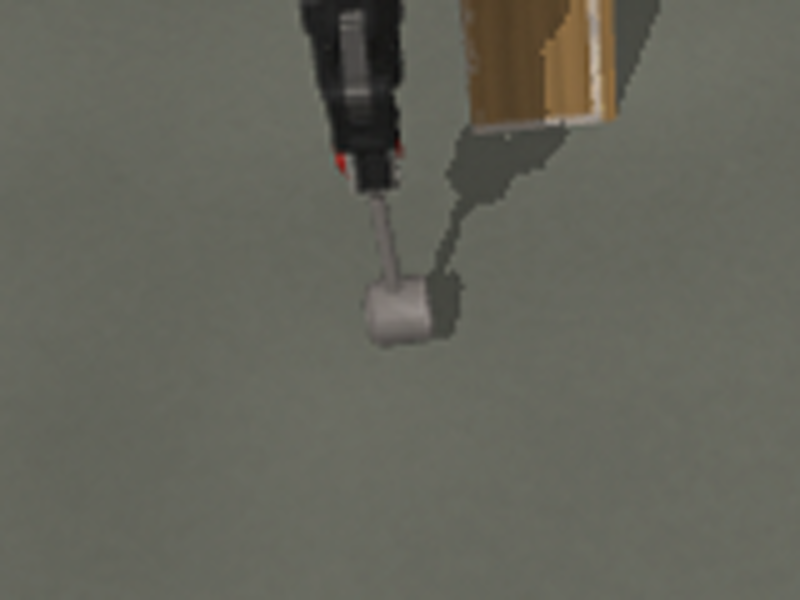

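Bowl at side (259.4,252), so the scoop is about 2° off vertical. Placing it at compartment y −30.

```bash
python3 - <<'E'
from h import *
Z=np.array([0,0,.064])
robot.line_to(robot.observe()['tool_pos']+[0,0,.17],vel=.2)
robot.move_pose(cad([-.001,-.03,.30])+Z,rot()); 
robot.line_to(cad([-.001,-.03,.21])+Z,vel=.12); st()
save('ov3s',(200,60,360,180),'side',5); save('ov3t',(140,160,300,280),'top',5)
E
```

```text
t80.7 pos [0.529  0.1772 0.2749] F [-0.2  0.1 -1. ] T [-0.01 -0.02  0.03] w0.0246
```

View pics/ov3s.png

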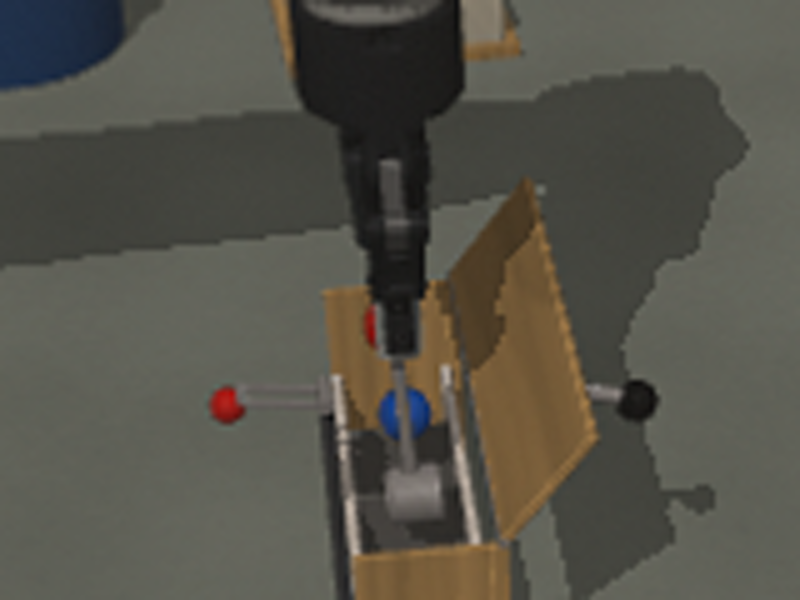

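View pics/ov3t.png

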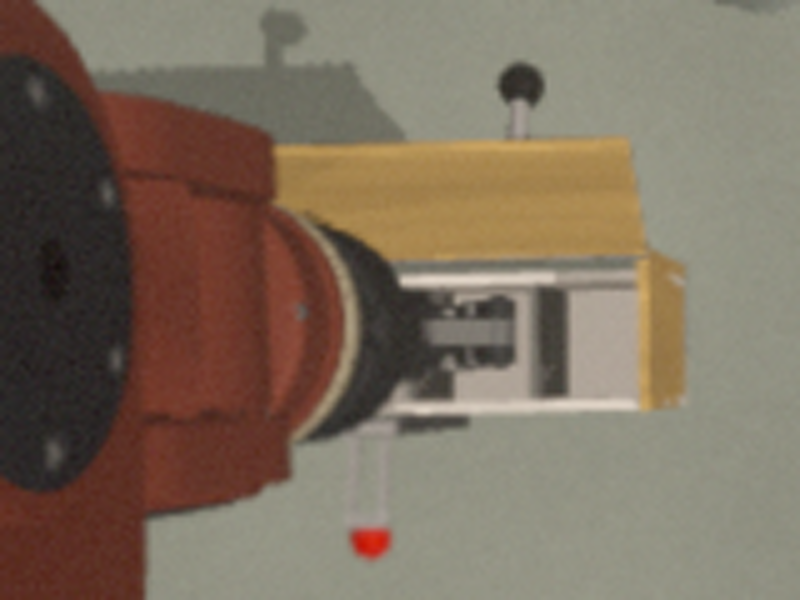

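```bash
python3 - <<'E'
from h import *
print(Rc.inv().apply(onz('side',(282.8,158),.111)-O).round(4))
Z=np.array([0,0,.064])
print(robot.line_to(cad([-.002,-.03,.116])+Z,vel=.05,guard=3.5)); st('touch')
for w in(.027,.0275,.028,.029,.031,.036): robot.set_gripper(w)
q=robot.observe()['tool_pos']; robot.line_to(q+[0,0,.06],vel=.08); robot.line_to(q+[0,0,.17])
robot.move_pose([.45,.02,.36],rot()); st()
save('r2s',(200,60,360,180),'side',5); save('r2t',(140,170,300,280),'top',5)
E
```

```text
[ 0.0032 -0.0329  0.111 ]
True
touch t82.3 pos [0.528  0.1772 0.1853] F [-0.2  0.3  4.1] T [-0.01 -0.05 -0.03] w0.0244
 t90.3 pos [0.45 0.02 0.36] F [ 0.8 -0.5  0.6] T [-0.02 -0.05 -0.  ] w0.0363
```

View pics/r2s.png

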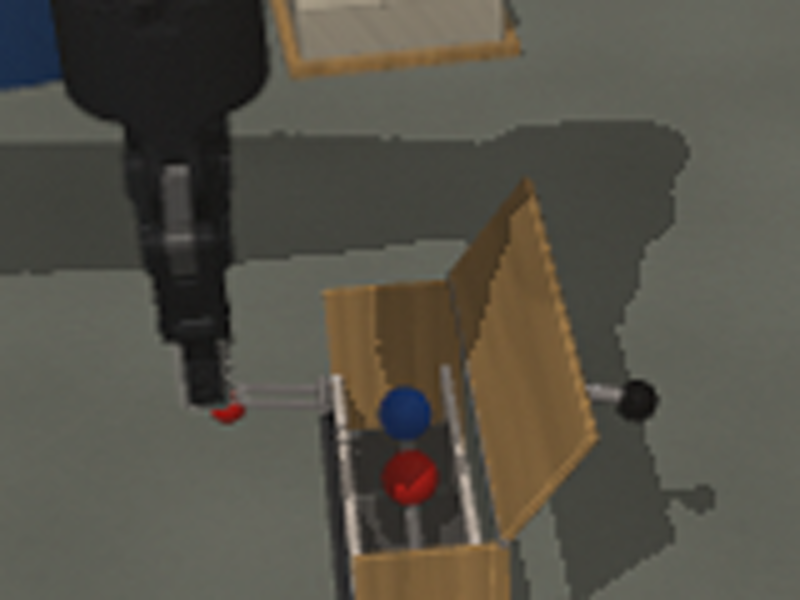

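View pics/r2t.png

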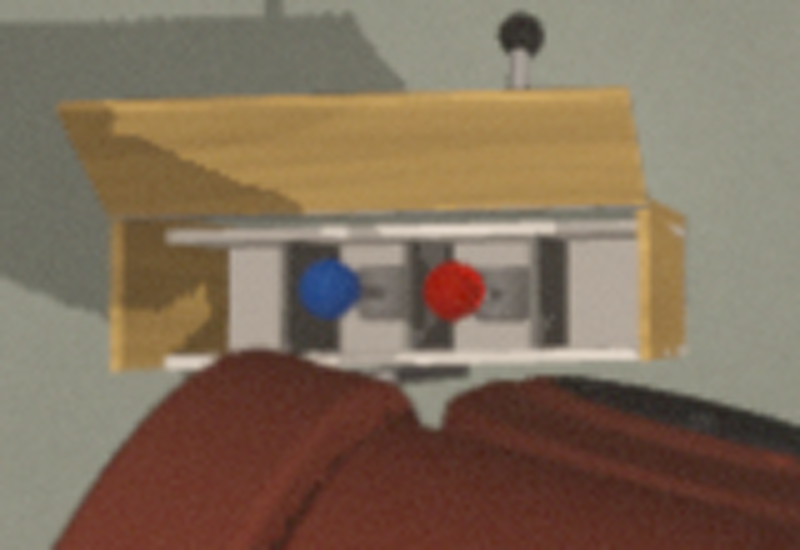

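Both scoops stand upright: blue ball at top (205.6,228), red at (230.8,228). Next I measure the open knob and shut the lid.

```bash
python3 - <<'E'
from h import *
k,e=tri((327.3,140),(244.1,177)); print('knob',k,e)
for s,t in(((281,142.5),(205.6,227.8)),((282,155.6),(230.8,228.2))):
    X,e=tri(s,t); print(Rc.inv().apply(X-O).round(4),e)
o=robot.observe()['tool_pos']
robot.line_to([o[0],o[1],.40])
tgt=np.array([.6412,.1340,.2405])
robot.set_gripper(.04)
robot.move_pose([tgt[0],tgt[1],.36],rot()); 
print(robot.line_to(tgt,vel=.1,guard=6)); robot.pause(.2); st('down')
for w in (.024,.0205,.0195,.0185): robot.set_gripper(w); st(w)
save('k1s',(220,40,380,160),'side',5)
E
```

```text
knob [0.63966177 0.13537182 0.18225284] 0.0007992642272018795
[0.003  0.0293 0.1162] 0.0012762068031507599
[ 0.0006 -0.03    0.1166] 0.0011807116445549967
False
down t93.5 pos [0.6414 0.134  0.241 ] F [-0.4 -0.2 -0.1] T [ 0.01 -0.01  0.04] w0.0398
0.024 t93.8 pos [0.6412 0.134  0.2405] F [0.1 0.3 0.5] T [-0.   -0.   -0.04] w0.0238
0.0205 t94.0 pos [0.6412 0.1349 0.2405] F [ 0.6  6.  -0.2] T [ 1.05 -0.05 -0.05] w0.0203
0.0195 t94.2 pos [0.6412 0.1352 0.2406] F [ 0.8  7.  -0. ] T [ 1.5  -0.07 -0.05] w0.0195
0.0185 t94.5 pos [0.6411 0.1354 0.2406] F [ 0.3  8.1 -0.4] T [ 1.6  -0.06 -0.01] w0.0188
```

View pics/k1s.png

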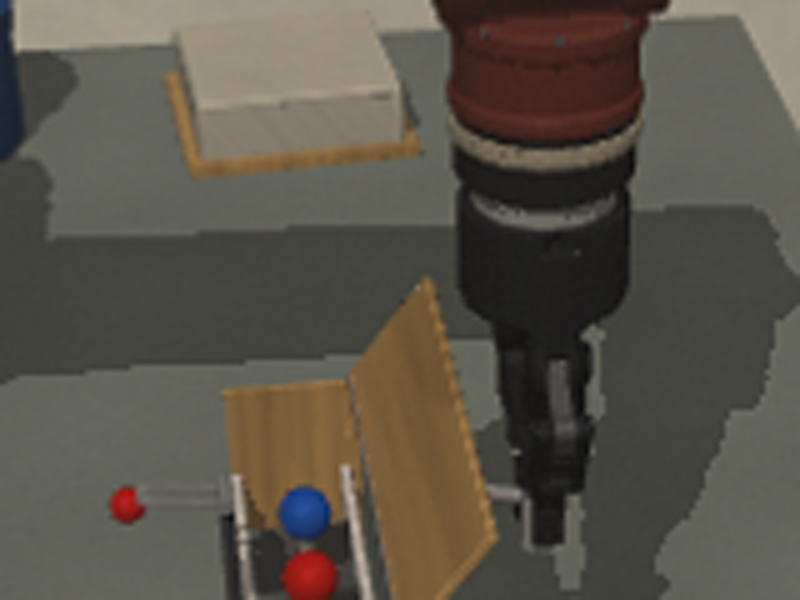

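```bash
python3 - <<'E'
from h import *
s=robot.observe()['tool_pos']; a0=np.arctan2(30,-75)
ok=arc(s,.081,a0-2.25,a0-.08,1,17,vel=.08); st('nearly')
q=robot.observe()['tool_pos']
if ok:
    print(robot.line_to(q+[-.002,0,-.012],vel=.02,guard=8)); st('press')
save('k2s',(220,60,340,230),'side',4)
E
```

```text
nearly t99.2 pos [0.4982 0.1311 0.2365] F [-0.8  6.1 -1.3] T [ 1.32  0.13 -0.02] w0.0186
True
press t99.5 pos [0.4971 0.1313 0.233 ] F [ 0.7  0.5 -0.6] T [ 0.1  -0.15 -0.02] w0.0187
```

View pics/k2s.png

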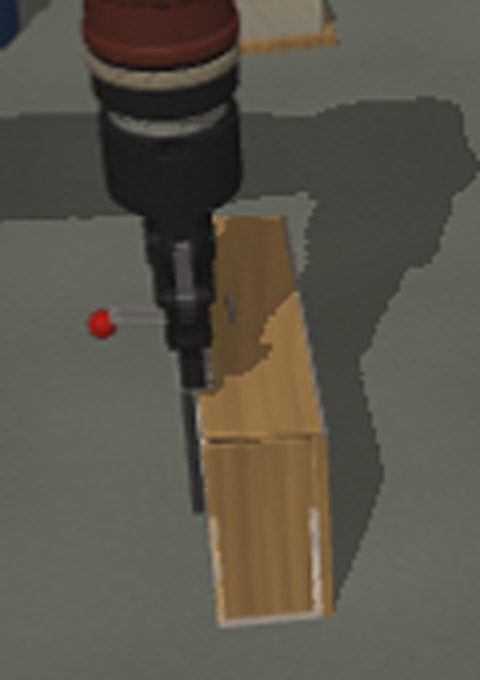

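The guard tripped on a change in side load near the closed position. To be sure, I'll release and press down on the knob with shut fingers.

```bash
python3 - <<'E'
from h import *
robot.set_gripper(.036); q=robot.observe()['tool_pos']
robot.line_to([q[0],q[1],.30],vel=.1)
robot.set_gripper(0.0)
robot.line_to([.4945,.131,.275],vel=.1); st()
print(robot.line_to([.4945,.131,.245],vel=.02,guard=12)); st('press')
q=robot.observe()['tool_pos']
robot.line_to([q[0],q[1],.33],vel=.15)
robot.move_pose([.40,.0,.36],rot())
ims=robot.grab_frame('side'); imt=robot.grab_frame('top')
for c in('red','black'): print(c,[b for b in blobs(ims,c) if 200<b[0][0]<340 and b[1]<500],[b for b in blobs(imt,c) if 150<b[0][0]<330])
cv2.imwrite('pics/k3.png',cv2.resize(np.hstack([ims[100:230,220:340],imt[170:300,145:290]]),None,fx=3,fy=3,interpolation=cv2.INTER_CUBIC))
E
```

```text
t101.5 pos [0.4942 0.131  0.2748] F [-0.2  0.5  0.8] T [ 0.   -0.    0.03] w0.0002
True
press t102.5 pos [0.4944 0.131  0.2572] F [-1.8 -0.   6.7] T [-0.    0.44  0.  ] w0.0001
red [(array([244.9, 140.7]), np.int32(25), array([5, 6], dtype=int32))] [(array([213.6, 268. ]), np.int32(25), array([6, 5], dtype=int32))]
black [(array([201.4,  42.8]), np.int32(54), array([37,  9], dtype=int32)), (array([216.8,  48.1]), np.int32(42), array([14, 10], dtype=int32)), (array([200.6, 108.7]), np.int32(45), array([ 7, 14], dtype=int32)), (array([213.4, 140.8]), np.int32(19), array([7, 8], dtype=int32)), (array([266.1, 148.6]), np.int32(32), array([7, 8], dtype=int32))] []
```

View pics/k3.png

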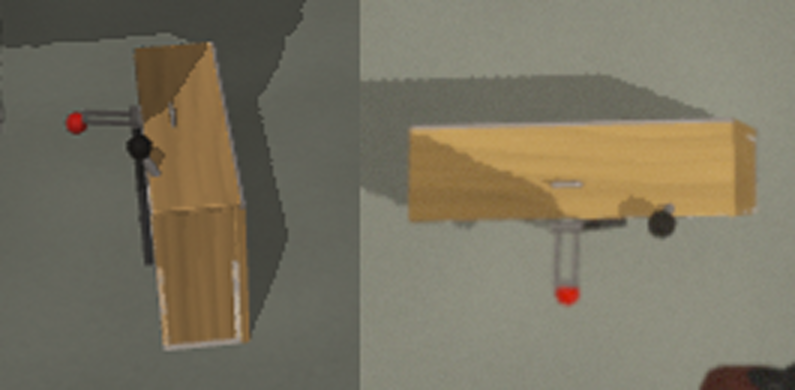

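The lid is shut: the knob is back at side (266.1,148.6), as at the start, and contact height matches z 175 mm. Now the hasp.

```bash
python3 - <<'E'
from h import *
print(tri((244.9,140.7),(213.6,268.0)))
robot.set_gripper(.04)
robot.move_pose([.4451,.2055,.31],rot())
print(robot.line_to([.4451,.2055,.2211],vel=.1,guard=6)); robot.pause(.2); st('down')
for w in (.024,.0195,.018,.017): robot.set_gripper(w); st(w)
s=robot.observe()['tool_pos']; a0=np.radians(9.5)
ok=arc(s,.049,a0+2.9,a0+.08,1,15,vel=.07); st('nearly')
save('h1s',(220,60,340,230),'side',4)
E
```

```text
(array([0.44122021, 0.20533601, 0.15013347]), np.float64(0.0008005400724301146))
False
down t110.4 pos [0.4454 0.2055 0.2217] F [-0.2  0.7  0.2] T [-0.01  0.01 -0.02] w0.0398
0.024 t110.7 pos [0.4451 0.2055 0.2212] F [ 0.  -0.4  0.4] T [0.   0.06 0.04] w0.0240
0.0195 t110.9 pos [0.4451 0.2055 0.2211] F [ 0.  -0.9 -0.1] T [0.01 0.   0.01] w0.0199
0.018 t111.1 pos [0.4451 0.2053 0.2211] F [-0.7 -3.2 -0.1] T [-0.59  0.02 -0.02] w0.0183
0.017 t111.3 pos [0.4451 0.2052 0.2211] F [-1.2 -5.1  1.8] T [-1.08  0.09  0.07] w0.0175
nearly t115.6 pos [0.5421 0.2081 0.2293] F [ 4.1 -5.5  1.1] T [-1.07 -0.7   0.09] w0.0168
```

View pics/h1s.png

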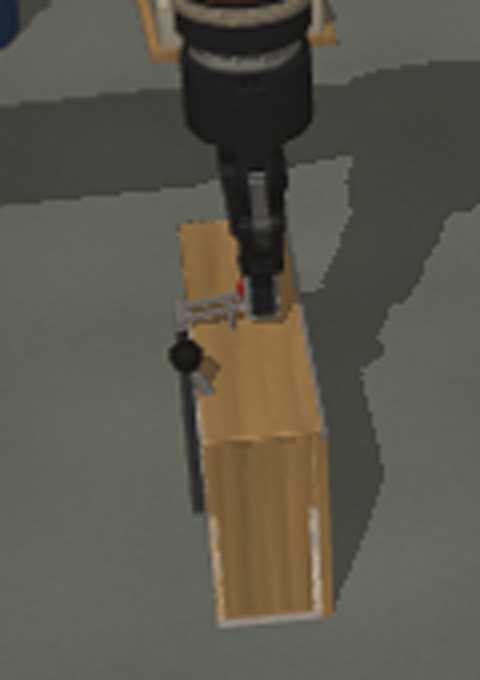

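The hasp is nearly down. I'll release it, then press the ball down with shut fingers.

```bash
python3 - <<'E'
from h import *
robot.set_gripper(.036); q=robot.observe()['tool_pos']
robot.line_to([q[0],q[1],.29],vel=.1)
robot.set_gripper(0.0)
robot.line_to([.5385,.2082,.255],vel=.1)
robot.pause(.2)
print(robot.line_to([.5385,.2082,.238],vel=.02,guard=10)); st('press')
q=robot.observe()['tool_pos']
robot.line_to([q[0],q[1],.33],vel=.15)
robot.move_pose([.40,-.1,.36],rot()); robot.pause(.3)
ims=robot.grab_frame('side'); imt=robot.grab_frame('top')
for c in('red','black'): print(c,[b for b in blobs(ims,c) if 240<b[0][0]<340 and b[1]<500],[b for b in blobs(imt,c) if 150<b[0][0]<330])
cv2.imwrite('pics/k4.png',cv2.resize(np.hstack([ims[100:230,220:340],imt[170:300,145:290]]),None,fx=3,fy=3,interpolation=cv2.INTER_CUBIC))
cv2.imwrite('pics/k5.png',imt)
E
```

```text
True
press t118.5 pos [0.5387 0.2082 0.243 ] F [-1.8 -0.5  7.2] T [-0.07  0.5  -0.  ] w-0.0000
red [(array([283.6, 134.1]), np.int32(31), array([6, 7], dtype=int32))] [(array([212.3, 223.4]), np.int32(25), array([6, 6], dtype=int32))]
black [(array([266.1, 148.5]), np.int32(44), array([7, 8], dtype=int32))] []
```

View pics/k4.png

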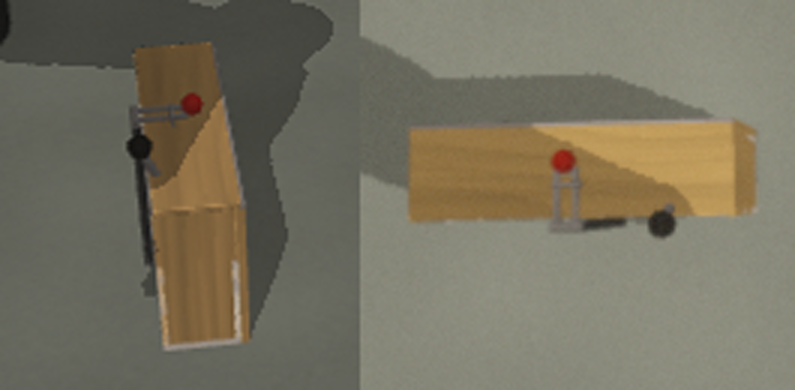

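View pics/k5.png

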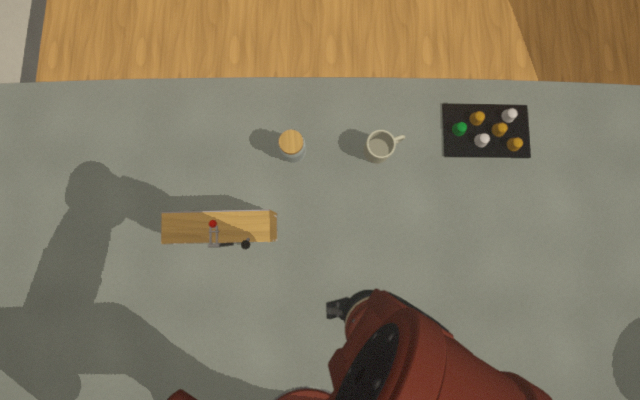

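```bash
python3 - <<'E'
from h import *
print(tri((283.6,134.1),(212.3,223.4)),tri((283.2,132.7),(211.6,223.6)))
st(); robot.job_done()
E
```

```text
(array([0.53916038, 0.20823224, 0.15985567]), np.float64(0.000468042963042474)) (array([0.53849502, 0.20860965, 0.16381778]), np.float64(0.0003650436910912389))
 t124.2 pos [ 0.4  -0.1   0.36] F [-0.3 -0.1 -0.3] T [-0.    0.01  0.01] w-0.0002
the job is handed in; nothing more can be done
```

I put both scoops that were on the counter (red and blue) away in the caddy, then shut the lid and swung the hasp back over its catch. The job was handed in at 124 s; no verdict was reported.

**What went wrong on the way:**
- **Red scoop dropped:** I eased the grip too far on the first try and it fell to the counter near the base. I picked it up again with a tilted tool.
- **Blue scoop moved:** it had shifted by the time I measured again before grasping, so I used its new position.
- **Lid:** the force guard stopped the lid early because of a change in side load, so I finished closing it by pressing on the knob with shut fingers.

**Last checks:**
- **Scoops:** before the lid was shut, both stood upright in the two middle compartments. Their balls measured about 116 mm high, against the required 105 mm and about 120 mm expected.
- **Lid:** its knob is back at the same place in the side picture as at the start. The height at which the fingers met it also matches a shut lid.
- **Hasp:** the fingers met its ball at a height matching the fastened position (centre about 161 mm). The camera measurement gave 160 mm, against 164 mm at the start; that is within measurement error and on the closed side.
- **Mug and sugar jar:** both look unmoved in the last top picture.
- **Robot:** it stood clear and touched nothing at hand-in.

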